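# Start up the handle-sanding station

### The job

Start up the handle-sanding station by pressing three buttons down with your fingertips, each lightly, in this order: first the blue one on the dust extractor's remote, then the yellow one on the bench lamp's base, and last the green one on the sander's switch box; each stays down when it has been pressed home. Do not press the red stop button, and pick nothing up: the remote and the lamp stay where they stand, and the handle, glue bottle, file and dowel are left alone.

Things in the scene. Friction and masses are not known exactly. Their poses are not given: they have to be found in the camera images.
- remote: Loose hand remote of the dust extractor: black box, 120 (x) x 85 (y) x 30 mm high, 0.5 kg, rubber underside, one blue button in the middle of its top. Origin: centre of its underside, z up.
- lamp: Loose bench lamp, about 1.8 kg: grey base 150 (x) x 100 (y) x 30 mm high; a yellow button on the base 40 mm from the centre towards the base's own -x; from 55 mm on the +x side a steel gooseneck rises and leans away to +x, up to 145 mm high, with the lamp head 150 to 230 mm out on +x. Origin: centre of the base's underside, z up.
- switchbox: Switch box of the belt sander, bolted to the bench: green box 100 (x) x 160 (y) x 50 mm high, with a bolting strip 130 mm long (x), 5 mm high. Carries a green and a red button side by side, 40 mm either side of its centre along its y; which is on which side varies. Origin: centre of its underside, z up.
- handle: Bystander: loose turned wooden hammer handle, lying, 300 mm long along its y, about 35 mm thick. Origin: under its middle.
- glue: Bystander: loose white glue bottle, standing, 50 mm diameter, 115 mm high. Origin: centre of its underside.
- file: Bystander: loose flat file with wooden handle, lying, 235 mm long along its x (from -110 to +125), 22 mm wide and high, 0.18 kg. Origin: on the underside.
- dowel: Bystander: loose short wooden dowel, standing, 32 mm diameter, 90 mm high. Origin: centre of its underside.
- blue_top (a point): Centre of the top face of the round blue push button, 36 mm across, in the middle of the remote's top. Up, its top is 48 mm above the bench (18 mm above its housing, in a black rubber collar 50 mm across and 6 mm high). The point moves with the button.
- blue (a joint): How far the blue button is pressed down: 0 up (as at the start) to 0.010 m fully down. It has no return spring: it gives way at about 3 N (a little more when moving fast) and stays where it is left. At the end of its travel it rests on its collar, a springy rubber mount that yields 0.5 mm per N, 6 mm at most, and comes back (this is not counted in the value).
- yellow_top (a point): Centre of the top face of the round yellow push button, 36 mm across, on the lamp's base. Up, its top is 48 mm above the bench (18 mm above its housing, in a black rubber collar 50 mm across and 6 mm high). The point moves with the button.
- yellow (a joint): How far the yellow button is pressed down: 0 up (as at the start) to 0.010 m fully down. It has no return spring: it gives way at about 3 N (a little more when moving fast) and stays where it is left. At the end of its travel it rests on its collar, a springy rubber mount that yields 0.5 mm per N, 6 mm at most, and comes back (this is not counted in the value).
- green_top (a point): Centre of the top face of the round green push button, 36 mm across, on the switch box. Up, its top is 68 mm above the bench (18 mm above its housing, in a black rubber collar 50 mm across and 6 mm high). The point moves with the button.
- green (a joint): How far the green button is pressed down: 0 up (as at the start) to 0.010 m fully down. It has no return spring: it gives way at about 3 N (a little more when moving fast) and stays where it is left. At the end of its travel it rests on its collar, a springy rubber mount that yields 0.5 mm per N, 6 mm at most, and comes back (this is not counted in the value).
- red_top (a point): Centre of the top face of the round red push button, 36 mm across, on the switch box: the stop button, not to be pressed. Up, its top is 68 mm above the bench (18 mm above its housing, in a black rubber collar 50 mm across and 6 mm high). The point moves with the button.
- red (a joint): How far the red button is pressed down: 0 up (as at the start) to 0.010 m fully down. It has no return spring: it gives way at about 3 N (a little more when moving fast) and stays where it is left. At the end of its travel it rests on its collar, a springy rubber mount that yields 0.5 mm per N, 6 mm at most, and comes back (this is not counted in the value).

How it is judged:
By the outcome, as a careful person would: the job done as asked, in the order asked, and still so for the second after the job is handed in, with the robot touching nothing.
It also fails if it takes over 50 s, if anything falls off the work surface, if the arm or the gripper's body presses on something with over 40 N, if the wrist force passes 120 N, or if a joint passes its speed limit or range.

### The arm

A 6-joint arm with a two-finger parallel gripper is mounted at the origin on the work surface. World frame = base frame: x ahead of the robot, y to its left, z up, the work surface at z = 0. Lengths are in mm, angles in rad, forces in N, time in s.
With the tool pointing down it reaches from about 350 to 775 mm from the base axis. Payload 7.3 kg.
Tool frame: the origin (TCP) lies on the mounting face of the last link; the fingertips stand 178 mm ahead of it and the grasp point (between the pads) lies 159 mm ahead of it; z points along the fingers, y is the line along which they close (so a half turn about z gives the same grasp; the last joint's range is limited). The gripper opens to 92 mm and grips with 3 to 60 N. Pads are 19 mm wide; open, the fingers measure 130 mm over their backs; the gripper's body (75 mm by 190 mm) begins 47 mm behind the grasp point.
Start: joints at [-1.417, 0.342, 1.524, -0, 1.275, -0.146], TCP at [155.068, -501.579, 404.741] pointing down, gripper open.
Joint ranges: [-2.53, 2.53], [-0.77, 2.02], [0.04, 2.7], [-1, 4.14], [0.28, 2.66], [-3.11, 3.11]. Speed limits (rad/s): [2.57, 2.57, 3.14, 3.14, 3.14, 3.14].

### API

Orientations are given as [roll, pitch, yaw] about the fixed x, y, z axes, in that order (R = Rz(yaw) Ry(pitch) Rx(roll)).
In Python, from plant import bot gives the robot as it stands.
- The arm moves only by the tool shift_gripper, called after "Emit:" as name(argument=value, ...) on one line, values as JSON. Schema: {"type":"object","properties":{"segments":{"type":"array","items":{"type":"array","prefixItems":[{"type":"number"},{"type":"array","items":{"type":"number"},"minItems":3,"maxItems":3},{"type":"number"}],"minItems":3,"maxItems":3},"minItems":1,"maxItems":5},"only":{"type":"string"},"quiet":{"type":"boolean"},"lines":{"type":"string"}},"required":["segments"],"additionalProperties":false}. segments is a list of rows, 1 to 5 of them, each written [opening, [dx, dy, dz], turn]: the finger opening in mm, then dx, dy, dz in mm, then a turn about the tool's z in rad; each row is the pose to reach, as a shift and turn from the pose commanded when the call began, along the tool's axes at that moment; what a row does not reach only later rows make up. A row lasts 1/8 s, in which the tool goes at most 62.5 mm and 0.188 rad, less where a joint would pass 70% of its speed; a pose out of reach is approached as far as the arm can. The fingers move at their own pace and stop on an object; the grip force is fixed at half the most. Time passes only in rows, so rows that do not move let the fingers close. The tool returns the time, the measured TCP pose, the force, the opening and the grip force at its end. only (a regular expression) keeps the lines of the reply that match it, lines (a string "A,B") keeps lines A to B, and quiet returns only ok. Input that does not fit is refused with a message, and nothing moves.
- bot.get_obs(): the state, without advancing time (a new reading comes with each control period).
- bot.capture(name): name is "scene" or "side" or "wrist"; returns a dict with "color" (400x640x3 uint8, red, green, blue), "K" (3x3 intrinsics, pixels), "k1" (the pictures are not rectified: a ray, as slopes to the right and down, at radius r is drawn at 1 + k1 r^2 times it, then the intrinsics apply), "R" (3x3) and "t" (3): a world point X has camera coordinates R X + t. Camera axes: x right, y down, z forward; pixel columns grow to the right and rows downward; lengths in mm; the calibration is good to about 2 mm. A picture is of the moment at which its call begins. There is no depth.
- bot.close_job(): hands the job in; it is judged then, once.
The state is a dict: "time": time; "joint_positions": joint angles; "dq": joint speeds; "tau": joint torques, N m; "tool_pos": TCP position; "tcp_rot": TCP orientation; "contact_force": force on the tool from outside, world axes, zero at the start; "moment": the same for the moment, N m; "grip_width": finger opening in mm; "finger_force": force on a finger pad.
Only numpy, scipy, OpenCV 4.12 (cv2) and the standard library are available. Lean on these libraries where they do the work, as an engineer would, in place of code of your own. Each camera call takes 0.05 s, during which the arm holds its last target. There are 200 camera calls.

## Working session

There is one attempt and no reset: what is moved stays moved. The work goes in short steps, Python scripts to look and compute and a tool call to move; the robot and the scene stay as the last step left them, time stands still between calls to the robot, and variables do not carry over. Pictures are saved under pics/ and viewed, at most 10 in all, crops included, and the job is handed in when it is done.

```bash
ls; mkdir -p pics
```

Create h.py:
```python
import numpy as np,cv2
from plant import bot
def ray(c,u,v):
    K=c["K"];d=np.array([K[0][0]*0,0,c["k1"],0,0.]);
    k1=float(c["k1"]);p=cv2.undistortPoints(np.array([[[u,v]]],float),np.array(K,float),np.array([k1,0,0,0,0]))[0,0]
    R=np.array(c["R"]);t=np.array(c["t"]).ravel()
    return -R.T@t, R.T@np.array([p[0],p[1],1.])
def plane(c,u,v,z):
    o,d=ray(c,u,v); return o+d*(z-o[2])/d[2]
def proj(c,X):
    return cv2.projectPoints(np.array([X],float),cv2.Rodrigues(np.array(c["R"],float))[0],np.array(c["t"],float),np.array(c["K"],float),np.array([float(c["k1"]),0,0,0,0]))[0][0,0]
def save(c,n): cv2.imwrite("pics/"+n,c["color"][:,:,::-1])
```

Run:
```python
from h import *
o=bot.get_obs();print({k:np.round(v,3).tolist() for k,v in o.items()})
for n in("scene","side"):
    c=bot.capture(n);save(c,n+"0.png");print(n,np.round(-np.array(c["R"]).T@c["t"]),c["k1"])
```

```text
pics
plant.py
{'time': 0.0, 'joint_positions': [-1.417, 0.343, 1.525, -0.0, 1.275, -0.146], 'dq': [-0.002, -0.001, 0.0, -0.0, 0.002, 0.001], 'tau': [0.003, -43.123, -24.422, 0.072, 0.056, -0.0], 'tool_pos': [155.042, -501.448, 404.04], 'tcp_rot': [-3.14, -0.0, 0.3], 'contact_force': [-0.895, -0.151, 0.091], 'moment': [0.012, -0.034, -0.015], 'finger_force': 0.0, 'grip_width': 91.599}
scene [1343. -850.  799.] -0.006710097728541638
side [270. 570. 622.] 0.035794277975563615
```

View pics/scene0.png

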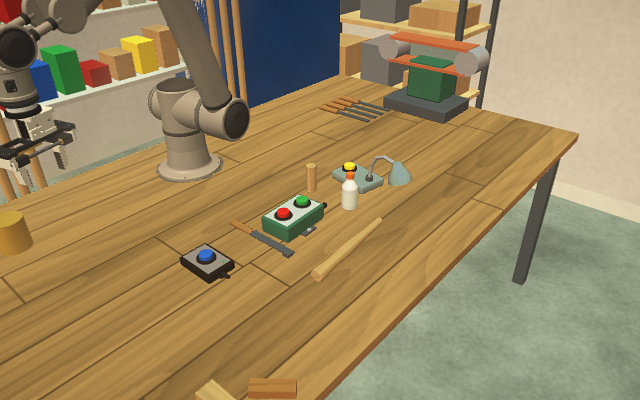

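View pics/side0.png

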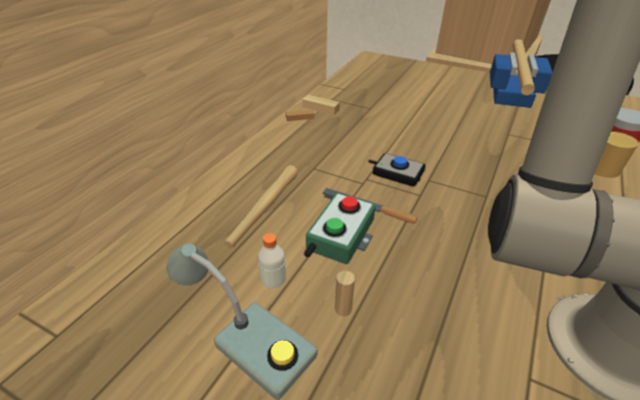

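The scene view shows blue at (206,256), red (284,213), green (302,201) and yellow (349,168), with the glue bottle at (349,190) near the lamp. In the side view they are at (400,162), (349,204), (334,227) and (283,352), the bottle is at (271,260) and the dowel at (345,293).

Create m.py:
```python
from h import *
B={"blue":(48,(206,256),(400,162)),"yellow":(48,(349,168),(283,352)),"green":(68,(302,201),(334,227)),"red":(68,(284,213),(349,204))}
C={n:bot.capture(n) for n in("scene","side")}
def mask(c,p):
    hsv=cv2.cvtColor(c["color"],cv2.COLOR_RGB2HSV).astype(int);h0=hsv[p[1],p[0]]
    m=(abs((hsv[...,0]-h0[0]+90)%180-90)<8)&(hsv[...,1]>120)&(hsv[...,2]>h0[2]*.75)
    m=m.astype(np.uint8);m=cv2.connectedComponents(m,connectivity=4)[1];m=m==m[p[1],p[0]]
    return m
for b,(z,ps,pd) in B.items():
    L=[]
    for n,p in(("scene",ps),("side",pd)):
        c=C[n];m=mask(c,p);v,u=np.nonzero(m)
        # centroid of visible button ~ use mid height z-5
        L.append((ray(c,u.mean(),v.mean()),plane(c,u.mean(),v.mean(),z-3),m.sum(),np.ptp(u)+1,np.ptp(v)+1))
    (o1,d1),(o2,d2)=L[0][0],L[1][0]
    s=np.linalg.lstsq(np.c_[d1,-d2],o2-o1,rcond=None)[0]
    a,e=o1+d1*s[0],o2+d2*s[1]
    print(b,"tri",np.round((a+e)/2,1),"gap",np.round(np.linalg.norm(a-e),1),"pl",np.round(L[0][1][:2],1),np.round(L[1][1][:2],1),[l[2:] for l in L])
P=lambda n,u,v,z:np.round(plane(C[n],u,v,z)[:2],0)
print("glue base",P("side",272,282,0),P("scene",349,206,0),"dowel",P("side",344,311,0),P("scene",311,190,0))
print("lamp corners",[P("side",*q,30) for q in((215,342),(257,306),(316,350),(273,388))],"neck",P("side",241,322,30))
print("remote corners",[P("side",*q,30) for q in((373,167),(384,153),(425,166),(414,183))])
```

```bash
python3 m.py
```

Run:
```python
from h import *
c=bot.capture("side");save({"color":cv2.resize(c["color"][220:400,150:390],None,fx=3,fy=3,interpolation=cv2.INTER_CUBIC)},"crop1.png")
```

```text
blue tri [ 492.4 -309.9   43.7] gap 0.7 pl [ 494.3 -310.8] [ 491.7 -308.5] [(np.int64(106), np.int64(13), np.int64(12)), (np.int64(73), np.int64(13), np.int64(7))]
yellow tri [477.1 294.9  41.2] gap 0.7 pl [481.7 289.4] [475.4 296.5] [(np.int64(76), np.int64(11), np.int64(8)), (np.int64(380), np.int64(23), np.int64(21))]
green tri [524.9  11.7  63.5] gap 0.4 pl [526.8  10.1] [524.1  13.1] [(np.int64(72), np.int64(12), np.int64(9)), (np.int64(129), np.int64(16), np.int64(10))]
red tri [528.9 -69.8  63.3] gap 1.4 pl [531.6 -71.4] [527.7 -68.5] [(np.int64(96), np.int64(13), np.int64(10)), (np.int64(123), np.int64(15), np.int64(11))]
glue base [587. 159.] [591. 151.] dowel [433. 154.] [440. 148.]
lamp corners [array([585., 327.]), array([565., 237.]), array([433., 262.]), array([461., 346.])] neck [570. 277.]
remote corners [array([ 548., -266.]), array([ 547., -343.]), array([ 431., -334.]), array([ 433., -249.])]
```

View pics/crop1.png

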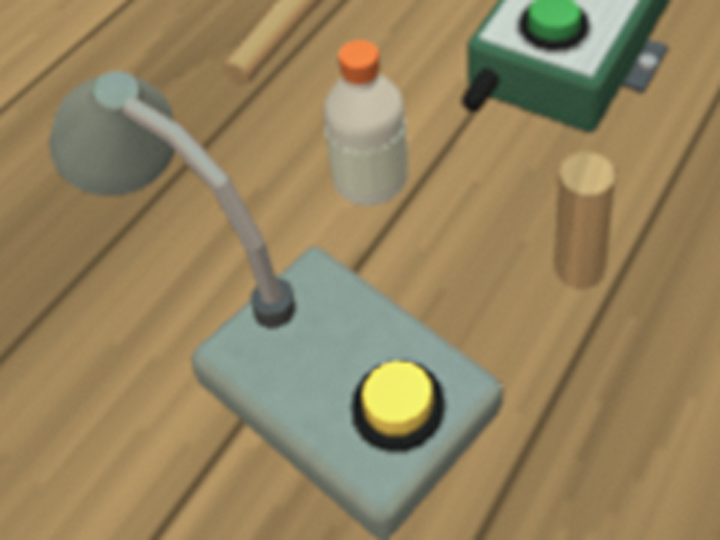

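The two views agree: ray gaps are under 1.5 mm and green–red is 81.6 mm apart against 80. Heights are a few mm below the tops because the masks include the button sides. The 0.3 yaw clears the lamp neck, bottle and dowel. Now moving to above blue at (492.5,-310).

Create go.py:
```python
import sys
from h import *
from scipy.spatial.transform import Rotation as Ro
o=bot.get_obs();R=Ro.from_euler("xyz",o["tcp_rot"]).as_matrix()
x,y,tip=map(float,sys.argv[1:]);d=np.array([x,y,tip+178])-o["tool_pos"]
print("shift",np.round(R.T@d,1),"len",round(float(np.linalg.norm(d))),"rot",np.round(o["tcp_rot"],3),"F",np.round(o["contact_force"],1),"t",o["time"])
```

```text
(no output)
```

Emit:
shift_gripper(segments=[[0, [60, -13, 10], 0], [0, [120, -26, 20], 0], [0, [180, -39, 30], 0], [0, [240, -52, 40], 0], [0, [300, -66, 50], 0]])

```text
time: 0.88
tool_pos: [423.8, -348.8, 354.5]
tcp_rot: [3.141, -0.0, 0.3]
contact_force: [0.3, -0.8, 0.7]
grip_width: 46.5
finger_force: 0.0
```

```bash
python3 go.py 492.5 -310 60
```

```text
shift [ 77.1 -16.8 116.4] len 141 rot [ 3.141 -0.     0.3  ] F [ 0.3 -0.8  0.7] t 0.875
```

Emit:
shift_gripper(segments=[[0, [40, -8, 40], 0], [0, [77, -17, 80], 0], [0, [77, -17, 110], 0], [0, [77, -17, 110], 0], [0, [77, -17, 110], 0]])

```text
time: 1.5
tool_pos: [490.8, -311.5, 245.9]
tcp_rot: [3.14, -0.001, 0.299]
contact_force: [-1.4, 0.3, 0.3]
grip_width: 1.0
finger_force: 0.0
```

```bash
python3 go.py 492.5 -310 35
```

Run:
```python
from h import *
a=bot.capture("side");b=bot.capture("scene")
f=lambda i:cv2.resize(i,(780,290),interpolation=cv2.INTER_CUBIC)
save({"color":np.vstack([f(a["color"][110:200,310:550]),f(b["color"][200:290,100:340])])},"hover1.png")
```

```text
shift [ 2.  -1.  32.9] len 33 rot [ 3.14e+00 -1.00e-03  2.99e-01] F [-1.4  0.3  0.3] t 1.5
```

View pics/hover1.png

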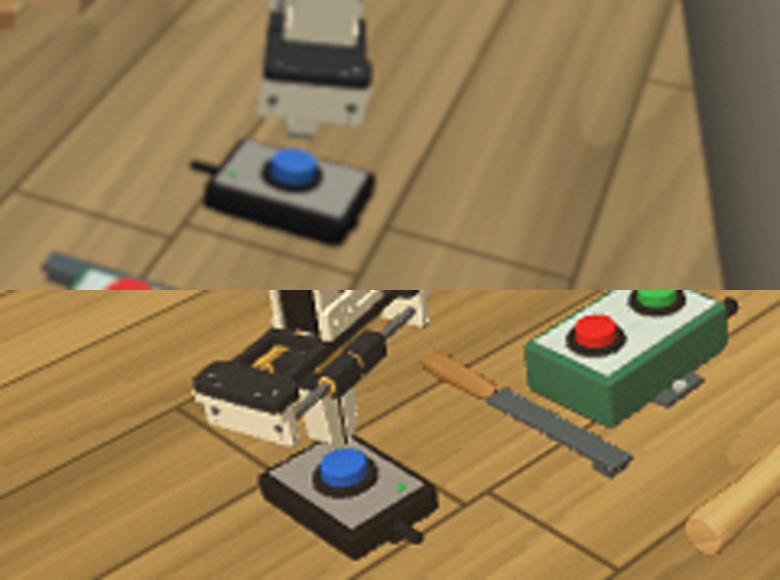

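The closed tips stand directly over the blue button in both views (about (300,130) and (340,440) in the crops). Pressing down slowly.

Emit:
shift_gripper(segments=[[0, [2, -1, 15], 0], [0, [2, -1, 20], 0], [0, [2, -1, 23], 0], [0, [2, -1, 26], 0], [0, [2, -1, 28], 0]])

```text
time: 2.22
tool_pos: [492.2, -309.3, 216.6]
tcp_rot: [-3.141, 0.0, 0.3]
contact_force: [-1.6, 0.9, 3.7]
grip_width: 0.1
finger_force: 1.5
```

```bash
python3 go.py 492.5 -310 35
```

```text
shift [0.1 0.7 3.6] len 4 rot [-3.141  0.     0.3  ] F [-1.6  0.9  3.7] t 2.225
```

Emit:
shift_gripper(segments=[[0, [0, 0, 1], 0], [0, [0, 0, 2], 0], [0, [0, 0, 3], 0], [0, [0, 0, 3.5], 0], [0, [0, 0, 3.5], 0]])

```text
time: 2.85
tool_pos: [492.3, -309.4, 213.4]
tcp_rot: [3.142, 0.0, 0.3]
contact_force: [-3.6, 1.8, 5.6]
grip_width: 0.6
finger_force: 2.8
```

```bash
python3 go.py 492.5 -310 35
```

```text
shift [-0.   0.6  0.4] len 1 rot [3.142 0.    0.3  ] F [-3.6  1.8  5.6] t 2.85
```

Force rises past 3 N at 12.6 mm depth, so the button is on its collar. Nudging slightly more, then lifting.

Emit:
shift_gripper(segments=[[0, [0, 0, 1], 0], [0, [0, 0, 1], 0], [0, [0, 0, -20], 0], [0, [0, 0, -80], 0], [0, [0, 0, -120], 0]])

```text
time: 3.48
tool_pos: [492.8, -309.7, 335.5]
tcp_rot: [3.139, -0.002, 0.3]
contact_force: [0.6, -0.8, 0.2]
grip_width: 0.4
finger_force: 0.0
```

```bash
python3 go.py 477 295 110
```

Run:
```python
from h import *
a=bot.capture("side");b=bot.capture("scene")
f=lambda i:cv2.resize(i,(780,290),interpolation=cv2.INTER_CUBIC)
save({"color":np.vstack([f(a["color"][110:200,310:550]),f(b["color"][200:290,100:340])])},"after1.png")
```

```text
shift [ 163.4 -582.5   46.2] len 607 rot [ 3.139e+00 -2.000e-03  3.000e-01] F [ 0.6 -0.8  0.2] t 3.475
```

View pics/after1.png

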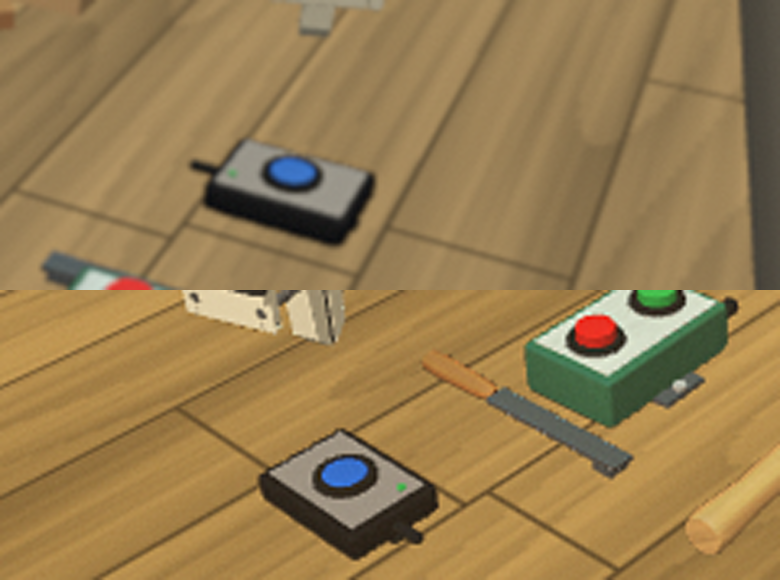

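Blue sits flush with its collar and the remote hasn't moved (crop (292,170) and (345,472)). Traversing to yellow at 157 mm tip height.

Emit:
shift_gripper(segments=[[0, [16, -58, 0], 0], [0, [32, -116, 0], 0], [0, [49, -174, 0], 0], [0, [65, -232, 0], 0], [0, [81, -290, 0], 0]])

```text
time: 4.2
tool_pos: [483.9, -6.6, 332.4]
tcp_rot: [-3.142, -0.0, 0.299]
contact_force: [0.3, -0.1, -0.6]
grip_width: 0.6
finger_force: 0.0
```

Emit:
shift_gripper(segments=[[0, [16, -58, 0], 0], [0, [32, -116, 0], 0], [0, [49, -174, 0], 0], [0, [65, -232, 0], 0], [0, [81, -290, 0], 0]])

```text
time: 4.82
tool_pos: [475.6, 294.6, 332.2]
tcp_rot: [3.141, 0.0, 0.3]
contact_force: [0.9, 0.4, 0.2]
grip_width: 0.7
finger_force: 0.0
```

```bash
python3 go.py 477 295 65
```

```text
shift [ 1.5  0.1 89.2] len 89 rot [3.141 0.    0.3  ] F [0.9 0.4 0.2] t 4.825
```

Emit:
shift_gripper(segments=[[0, [1.5, 0, 40], 0], [0, [1.5, 0, 75], 0], [0, [1.5, 0, 89], 0], [0, [1.5, 0, 89], 0]])

```text
time: 5.32
tool_pos: [477.3, 292.8, 243.2]
tcp_rot: [3.141, 0.002, 0.299]
contact_force: [0.1, -0.2, -0.2]
grip_width: 0.2
finger_force: 0.0
```

```bash
python3 go.py 477 295 35
```

Run:
```python
from h import *
a=bot.capture("side");b=bot.capture("scene")
f=lambda i:cv2.resize(i,(780,290),interpolation=cv2.INTER_CUBIC)
save({"color":np.vstack([f(a["color"][300:400,160:430]),f(b["color"][110:220,240:480])])},"hover2.png")
```

```text
shift [ 0.4 -2.2 30.2] len 30 rot [3.141e+00 2.000e-03 2.990e-01] F [ 0.1 -0.2 -0.2] t 5.325
```

View pics/hover2.png

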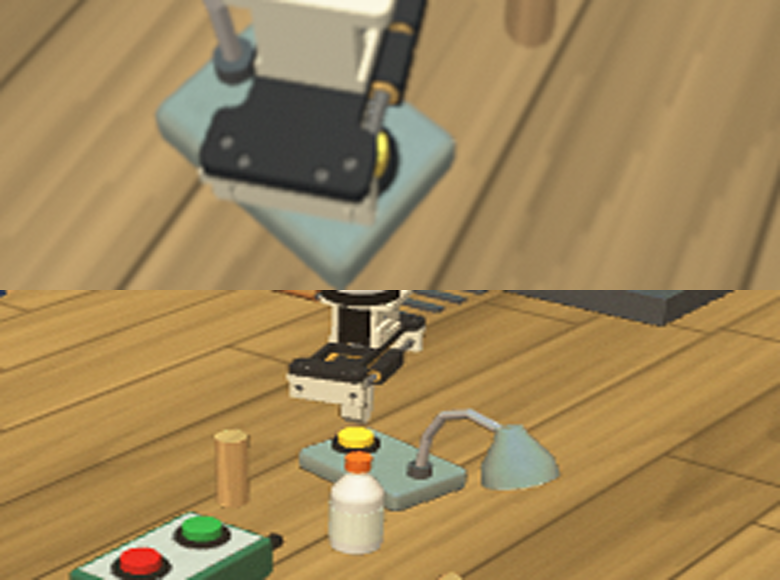

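The tips stand above the yellow button (crop (355,415) over (355,437)), and the neck is clear. Pressing slowly.

Emit:
shift_gripper(segments=[[0, [0.4, -1, 12], 0], [0, [0.4, -1, 17], 0], [0, [0.4, -1, 20], 0], [0, [0.4, -1, 23], 0], [0, [0.4, -1, 26], 0]])

```text
time: 6.05
tool_pos: [477.3, 294.0, 218.2]
tcp_rot: [3.141, 0.0, 0.3]
contact_force: [-0.5, -0.9, 3.5]
grip_width: 0.5
finger_force: 1.5
```

Emit:
shift_gripper(segments=[[0, [0, 0, 1.5], 0], [0, [0, 0, 3], 0], [0, [0, 0, 4], 0], [0, [0, 0, 5], 0], [0, [0, 0, 5], 0]])

```text
time: 6.68
tool_pos: [477.3, 294.0, 213.4]
tcp_rot: [3.141, 0.0, 0.3]
contact_force: [-2.4, -1.5, 6.4]
grip_width: 0.4
finger_force: 2.9
```

```bash
python3 go.py 477 295 35
```

```text
shift [-0.  -1.   0.4] len 1 rot [3.141 0.    0.3  ] F [-2.4 -1.5  6.4] t 6.675
```

Emit:
shift_gripper(segments=[[0, [0, 0, 1], 0], [0, [0, 0, 1], 0], [0, [0, 0, -20], 0], [0, [0, 0, -80], 0], [0, [0, 0, -120], 0]])

```text
time: 7.3
tool_pos: [477.7, 294.3, 335.3]
tcp_rot: [-3.141, -0.003, 0.3]
contact_force: [0.3, -0.6, -0.2]
grip_width: 0.4
finger_force: 0.0
```

```bash
python3 go.py 525 11.5 150
```

```text
shift [-38.3 284.2   7.1] len 287 rot [-3.141e+00 -3.000e-03  3.000e-01] F [ 0.3 -0.6 -0.2] t 7.3
```

Emit:
shift_gripper(segments=[[0, [-8, 58, 0], 0], [0, [-16, 116, 0], 0], [0, [-24, 174, 0], 0], [0, [-32, 232, 0], 0], [0, [-38, 284, 5], 0]])

```text
time: 7.92
tool_pos: [525.3, 9.5, 328.4]
tcp_rot: [3.141, -0.002, 0.299]
contact_force: [1.0, 0.3, 0.2]
grip_width: 0.6
finger_force: 0.0
```

```bash
python3 go.py 525 11.5 85
```

Run:
```python
from h import *
a=bot.capture("side");b=bot.capture("scene")
f=lambda i:cv2.resize(i,(780,290),interpolation=cv2.INTER_CUBIC)
save({"color":np.vstack([f(a["color"][300:400,160:430]),f(b["color"][110:220,240:480])])},"after2.png")
```

```text
shift [ 0.2 -2.1 65.4] len 65 rot [ 3.141e+00 -2.000e-03  2.990e-01] F [1.  0.3 0.2] t 7.925
```

View pics/after2.png

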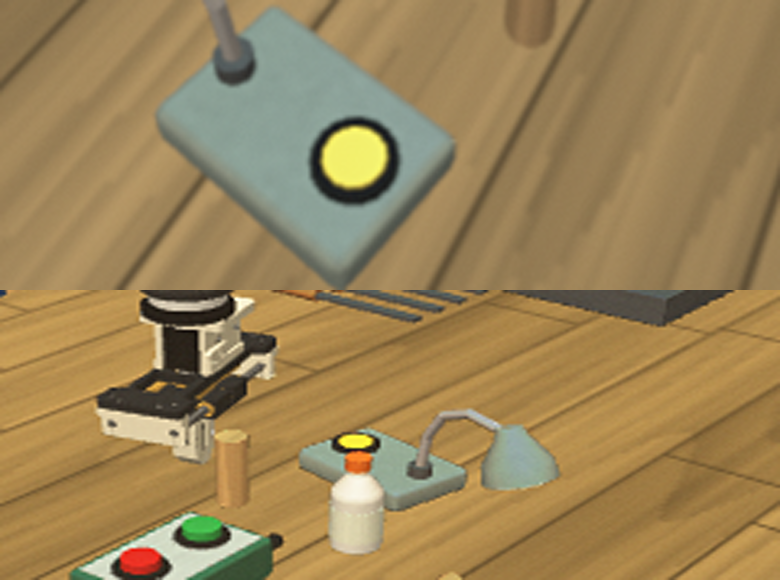

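Yellow is down (crop (355,158)/(355,440)) and the lamp hasn't moved. Descending over green.

Emit:
shift_gripper(segments=[[0, [0, -1, 35], 0], [0, [0, -1, 60], 0], [0, [0, -1, 65], 0], [0, [0, -1, 65], 0]])

```text
time: 8.52
tool_pos: [524.9, 12.9, 263.5]
tcp_rot: [3.141, -0.0, 0.3]
contact_force: [0.9, -0.4, 0.5]
grip_width: -0.0
finger_force: 0.0
```

```bash
python3 go.py 525 11.5 55
```

Run:
```python
from h import *
a=bot.capture("side");b=bot.capture("scene")
f=lambda i:cv2.resize(i,(780,290),interpolation=cv2.INTER_CUBIC)
save({"color":np.vstack([f(a["color"][170:270,230:500]),f(b["color"][150:250,210:440])])},"hover3.png")
```

```text
shift [-0.3  1.4 30.5] len 31 rot [ 3.141 -0.     0.3  ] F [ 0.9 -0.4  0.5] t 8.525
```

View pics/hover3.png

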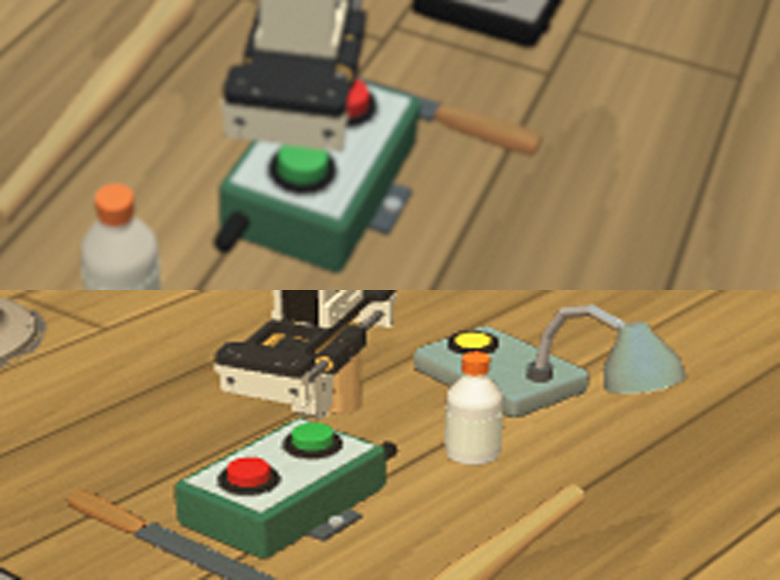

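The tips stand over green (crop (312,405) above (312,435)), clear of red. Pressing.

Emit:
shift_gripper(segments=[[0, [0, 1, 12], 0], [0, [0, 1, 17], 0], [0, [0, 1, 20], 0], [0, [0, 1, 23], 0], [0, [0, 1, 26], 0]])

```text
time: 9.25
tool_pos: [524.8, 11.5, 237.1]
tcp_rot: [3.142, 0.0, 0.3]
contact_force: [-1.9, -0.8, 3.5]
grip_width: -0.0
finger_force: 1.5
```

Emit:
shift_gripper(segments=[[0, [0, 0, 1.5], 0], [0, [0, 0, 3], 0], [0, [0, 0, 4], 0], [0, [0, 0, 5], 0], [0, [0, 0, 5], 0]])

```text
time: 9.88
tool_pos: [524.8, 11.5, 232.5]
tcp_rot: [3.142, 0.0, 0.3]
contact_force: [-5.0, -0.2, 6.4]
grip_width: 0.4
finger_force: 3.7
```

```bash
python3 go.py 525 11.5 55
```

```text
shift [ 0.2  0.1 -0.5] len 0 rot [3.142 0.    0.3  ] F [-5.  -0.2  6.4] t 9.875
```

Emit:
shift_gripper(segments=[[0, [0, 0, 0.5], 0], [0, [0, 0, -20], 0], [0, [0, 0, -80], 0], [0, [0, 0, -130], 0], [0, [0, 0, -130], 0]])

```text
time: 10.5
tool_pos: [525.9, 11.5, 366.2]
tcp_rot: [3.138, -0.009, 0.3]
contact_force: [0.5, -0.5, -0.8]
grip_width: 0.5
finger_force: 0.0
```

Run:
```python
from h import *
a=bot.capture("side");b=bot.capture("scene")
f=lambda i:cv2.resize(i,(780,290),interpolation=cv2.INTER_CUBIC)
save({"color":np.vstack([f(a["color"][130:270,230:500]),f(b["color"][150:290,160:440])])},"after3.png")
```

```text
(no output)
```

View pics/after3.png

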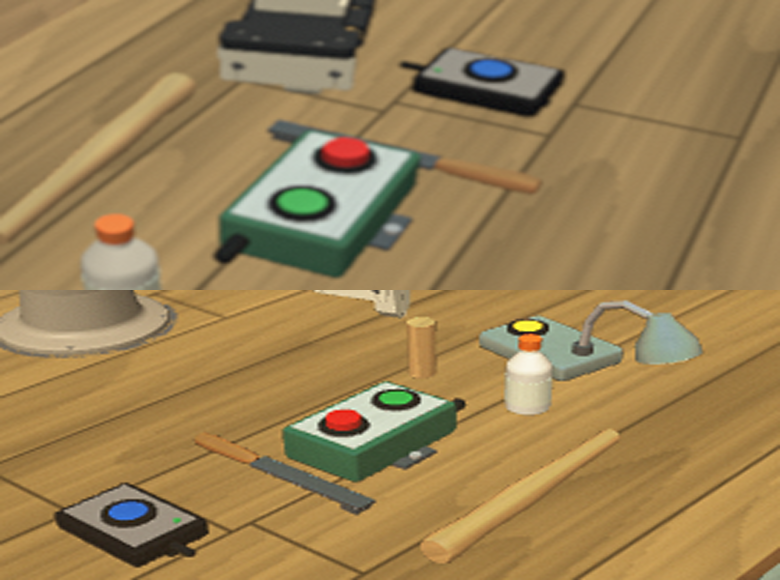

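Blue, yellow and green are all flush in their collars (crops (490,68), (525,327) and (300,203)). Red is still up (345,152), and nothing has shifted.

```bash
python3 -c "
from plant import bot
print(bot.close_job())"
```

```text
the job is handed in; nothing more can be done
None
```

I pressed blue, yellow and green fully down in that order, at roughly 6 N each. The last pictures show red still up and nothing else moved, and I handed the job in at about 10.6 s.

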